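# Refit the feed head: splined sprockets and idler axle

### The job

Overhaul the feed head: take the worn, toothless sprocket off its spindle and put it in the steel scrap tray. Put every toothed sprocket lying on the bench on a splined spindle of its own, hub up, turning it as you press until it drops fully down onto the deck, and slide the idler axle from either side through both bearing plates of the bracket until its square head is up against the plate. Leave it all at rest, and do not knock over the white porcelain lamp holder.

Things in the scene. Friction and masses are not known exactly. Their poses are not given: they have to be found in the camera images.
- sprocket_a: Grey plastic sprocket, about 100 g, lying hub up; may be absent. Origin: centre of underside, z up the bore, x and y along the hub's flats. Square hub 34 x 34 mm, top at z = 36 mm, above a toothed flange 10 mm thick, 68 mm across. Right through it runs a cross-shaped bore: two slots 11 mm wide, 29 mm long, along x and y; it fits a spindle four ways, a quarter turn apart.
- sprocket_b: Grey plastic sprocket, about 100 g, lying hub up; may be absent. Origin: centre of underside, z up the bore, x and y along the hub's flats. Square hub 34 x 34 mm, top at z = 36 mm, above a toothed flange 10 mm thick, 68 mm across. Right through it runs a cross-shaped bore: two slots 11 mm wide, 29 mm long, along x and y; it fits a spindle four ways, a quarter turn apart.
- sprocket_c: Grey plastic sprocket, about 100 g, lying hub up; may be absent. Origin: centre of underside, z up the bore, x and y along the hub's flats. Square hub 34 x 34 mm, top at z = 36 mm, above a toothed flange 10 mm thick, 68 mm across. Right through it runs a cross-shaped bore: two slots 11 mm wide, 29 mm long, along x and y; it fits a spindle four ways, a quarter turn apart.
- sprocket_d: Grey plastic sprocket, about 100 g, lying hub up; may be absent. Origin: centre of underside, z up the bore, x and y along the hub's flats. Square hub 34 x 34 mm, top at z = 36 mm, above a toothed flange 10 mm thick, 68 mm across. Right through it runs a cross-shaped bore: two slots 11 mm wide, 29 mm long, along x and y; it fits a spindle four ways, a quarter turn apart.
- seat1 (a point): Point on the deck's face, on the upright axis of the right-hand (-y end) spindle; where a seated sprocket's origin lies. z up, y along the row (spindles 80 mm apart). This frame does NOT tell the angle of the spindle's keys: each spindle stands at its own unknown angle.
- seat2 (a point): Point on the deck's face, on the upright axis of the second from the right (-y end) spindle; where a seated sprocket's origin lies. z up, y along the row (spindles 80 mm apart). This frame does NOT tell the angle of the spindle's keys: each spindle stands at its own unknown angle.
- seat3 (a point): Point on the deck's face, on the upright axis of the third from the right (-y end) spindle; where a seated sprocket's origin lies. z up, y along the row (spindles 80 mm apart). This frame does NOT tell the angle of the spindle's keys: each spindle stands at its own unknown angle.
- seat4 (a point): Point on the deck's face, on the upright axis of the left-hand (+y end) spindle; where a seated sprocket's origin lies. z up, y along the row (spindles 80 mm apart). This frame does NOT tell the angle of the spindle's keys: each spindle stands at its own unknown angle.
- worn: Worn sprocket: made and measured like the others (34 mm square hub, 36 mm high, same origin, axes and bore), but its octagonal flange has no teeth, 60 mm across the flats. At the start it sits fully down on one of the spindles, so its x and y lie along that spindle's keys; it lifts straight off.
- scrap_tray: Fixed open steel tray 130 x 130 mm, 35 mm high, walls and floor 4 to 5 mm. Origin: centre of its underside, x and y along its sides, z up.
- mouth_left (a point): Centre of the bearing hole in the outer face of the bracket's left (+y) plate, 36 mm above the bench. This frame's y is the axis of both holes, pointing from the right plate to the left one.
- mouth_right (a point): Centre of the bearing hole in the outer face of the bracket's right (-y) plate, 36 mm above the bench. This frame's y is the axis of both holes, pointing from the right plate to the left one.
- axle: Steel idler axle, 160 g. Origin on its axis at the shoulder, where the rod leaves the square head; x points to the rod's tip. Rod 12 mm diameter, 125 mm long, last 10 mm tapered. Head from x = -50 to 0 mm, 20 mm wide (y), 24 mm high (z), too big for the holes; balance point 10 to 15 mm behind the shoulder. Lies on its head on the bench, rod level, axis 12 mm up.
- deck: Feed head: fixed grey deck 100 x 315 mm, face 15 mm above the bench; origin centre of underside, z up. On it stand four fixed steel spindles: 0 to 30 mm above the face a cross of keys (blades 8 mm thick, 26 mm across), then a round 12.8 mm pilot to 40 mm and a cone to 45 mm. A sprocket set on the pilot rests on the keys 30 mm up, and falls free when turned within 0.1 rad of them.
- bracket: Fixed bracket: base 60 x 90 mm, 6 mm thick, and two upright aluminium plates 10 mm thick, 50 mm wide, top 66 mm above the bench, outer faces 90 mm apart along y, with aligned through holes of 16 mm diameter, 36 mm above the bench. Origin: centre of its underside, z up.
- lamp_holder: White porcelain lamp holder, a bystander: round, 60 mm base, 50 mm high, standing upright. Origin: centre of its underside, z up.
There are look-alikes about, which are no part of the job. What is shaped like the sprocket_d but blue is not meant. What is shaped like the axle but orange is not meant.

How it is judged:
By the outcome, as a careful person would: the job done as asked, in the order asked, and still so for the second after the job is handed in, with the robot touching nothing.
Of sprocket_a, sprocket_b, sprocket_c, sprocket_d only 3 to 4 are there at a start; the rules pass over those that are not, and their reading is None.
At some moment in a run one of sprocket_a, sprocket_b, sprocket_c, sprocket_d, axle may be knocked a few centimetres aside while the robot is not near it.
It also fails if it takes over 210 s, if anything falls off the work surface, if the arm or the gripper's body presses on something with over 40 N, if the wrist force passes 120 N, or if a joint passes its speed limit or range.

### The arm

A 7-joint arm with a two-finger parallel gripper is mounted at the origin on the work surface. World frame = base frame: x ahead of the robot, y to its left, z up, the work surface at z = 0. Lengths are in mm, angles in rad, forces in N, time in s.
With the tool pointing down it reaches from about 400 to 875 mm from the base axis. Payload 19.3 kg.
Tool frame: the origin (TCP) lies at the very end of the fingers, on their centre line; the grasp point (between the pads) lies 19 mm behind it (grip_point_offset is the z of the grasp point in the tool frame, in mm); z points along the fingers, x is the direction in which the jaws open and shut, and the axes are right-handed (so a half turn about z gives the same grasp; the last joint's range is limited). The gripper opens to 85 mm and grips with 20 to 120 N. Pads are 22 mm wide; open, the fingers measure 114 mm over their backs; the gripper's body (76 mm by 85 mm) begins 54 mm behind the grasp point. The pads swing forward as they close: fully open they stand 13 mm farther back than shut.
Start: joints at [-1.347, 0.521, -0.036, 1.599, 0.021, 1.021, -0.113], TCP at [181.013, 598.204, 200.191] pointing down, gripper open.
Joint ranges: [-2.91, 2.91], [-0.3, 2.13], [-1.5, 1.42], [0.17, 2.43], [-1.26, 4.41], [0.16, 1.93], [-2.52, 2.52]. Speed limits (rad/s): [1.89, 1.89, 2.39, 2.39, 3.01, 3.01, 3.01].

### API

Orientations are given as a 3x3 rotation matrix whose columns are the frame's x, y, z axes.
In Python, from workcell import movep, movel, goto_joints, open_gripper, clamp, wait, inverse_kinematics, read_state, camera, PlanningError, finish_job, grip_point_offset gives the robot as it stands. Calls block until the motion is done:
- movep(position, orientation): joint-space move of the TCP to a pose.
- movel(position, frame=None, max_speed=150, guard=None): straight line of the TCP; frame=None keeps the orientation; max_speed is the mean speed in mm/s. With guard (N) it stops when the force on the tool has changed by that much, and returns True; else False.
- goto_joints(angles): joint-space move.
- open_gripper() and clamp(): open the fingers fully, or close them until they stop; the grip force is fixed at half the most.
- wait(seconds).
- inverse_kinematics(position, orientation): joint angles nearest the present ones, or None.
- read_state(): the state.
- camera(name): name is "side" or "top"; returns a dict with "image" (480x640x3 uint8, blue, green, red), "range_z" (480x640 float32, mm along the optical axis (not along the pixel's ray), 0 where there is no reading), "fx", "fy", "cx", "cy" (pixels), "cam_to_world" (4x4, takes a point from camera to world coordinates). Camera axes: x right, y up, looking along -z (the intrinsics and any distortion apply to the point x, -y, -z); pixel columns grow to the right and rows downward; lengths in mm; the calibration is good to about 2 mm. A picture is of the moment at which its call begins.
A pose or a line that the arm cannot do raises PlanningError and nothing moves.
- finish_job(): hands the job in, once; it reports no verdict.
The state is a dict: "time": time; "qpos": joint angles; "qvel": joint speeds; "joint_efforts": joint torques, N m; "eef_pos": TCP position; "tool_rot": TCP orientation; "ft_force": force on the tool from outside, world axes, zero at the start; "torque": the same for the moment, N m; "finger_gap": finger opening in mm.
Only numpy, scipy, OpenCV 4.12 (cv2) and the standard library are available. Lean on these libraries where they do the work, as an engineer would, in place of code of your own. Each camera call takes 0.05 s, during which the arm holds its last target.

## Working session

There is one attempt and no reset: what is moved stays moved. The work goes in short steps, each a Python script; the robot and the scene stay as the last script left them, time stands still between calls to the robot, and variables do not carry over. Pictures are saved under pics/ and viewed, and the job is handed in when it is done.

```bash
ls; mkdir -p pics; python3 - <<'E'
from workcell import *
import cv2,numpy as np
s=read_state();print(s['time'],s['eef_pos'],s['finger_gap'],grip_point_offset)
for n in('top','side'):
    c=camera(n);cv2.imwrite(f'pics/{n}0.png',c['image']);np.savez(f'{n}0.npz',**c)
    print(n,c['fx'],c['fy'],c['cx'],c['cy'],{k:v for k,v in c.items() if k not in('image','range_z')})
E
```

```text
pics
0.0 [180.91271323 597.87368737 199.64249172] 85.57301944593134 -18.700000000000003
top 602.8878899967704 602.8878899967704 316.3285722052956 232.30997752030473 {'fx': 602.8878899967704, 'fy': 602.8878899967704, 'cx': 316.3285722052956, 'cy': 232.30997752030473, 'cam_to_world': array([[ 1.76155488e-02,  9.91324000e-01, -1.30255208e-01,
         3.71586555e+02],
       [-9.99823576e-01,  1.66155403e-02, -8.76016499e-03,
         4.00719874e+01],
       [-6.51990113e-03,  1.30386543e-01,  9.91441799e-01,
         1.22046724e+03],
       [ 0.00000000e+00,  0.00000000e+00,  0.00000000e+00,
         1.00000000e+00]])}
side 590.2716213098835 590.2716213098835 318.7569624623765 229.32741382521053 {'fx': 590.2716213098835, 'fy': 590.2716213098835, 'cx': 318.7569624623765, 'cy': 229.32741382521053, 'cam_to_world': array([[ 8.38529201e-01,  3.07748531e-01, -4.49621641e-01,
        -1.85753522e+01],
       [-5.44268315e-01,  4.34771958e-01, -7.17457557e-01,
        -8.28371321e+02],
       [-2.53136281e-02,  8.46323925e-01,  5.32066757e-01,
         7.09842794e+02],
       [ 0.00000000e+00,  0.00000000e+00,  0.00000000e+00,
         1.00000000e+00]])}
```

View pics/top0.png

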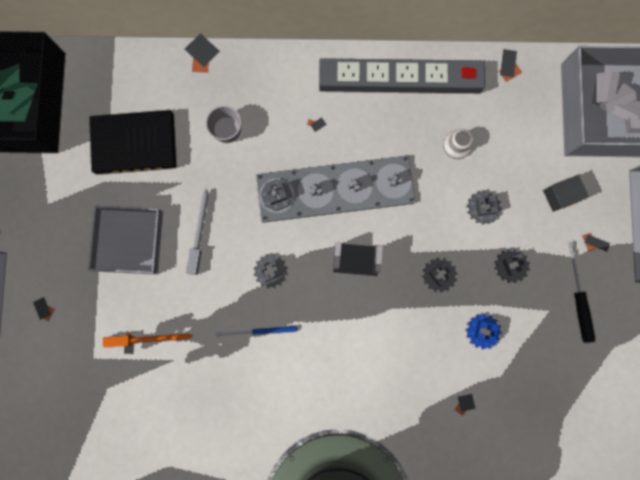

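View pics/side0.png

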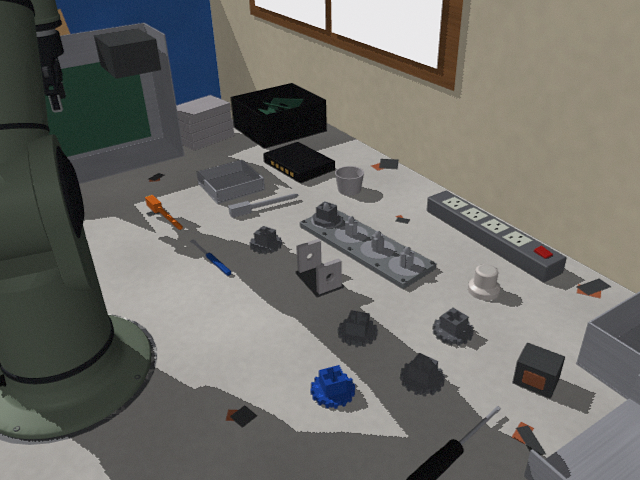

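Top view: four grey toothed sprockets at (271,270), (440,274), (513,265) and (485,206). The look-alike blue one is at (485,331). The worn one sits on the left spindle at (277,194). The grey axle has its head at (193,262), and the orange look-alike is at (117,341). The tray is at (126,240), the bracket at (357,259) and the lamp holder at (458,143).

I'll confirm with crops and get a point cloud.

```bash
cat > h.py <<'E'
import numpy as np,cv2
def cloud(c):
    z=np.asarray(c['range_z']).astype(float);v,u=np.mgrid[:480,:640]
    x=(u-c['cx'])/c['fx']*z;y=-(v-c['cy'])/c['fy']*z
    P=np.stack([x,y,-z,np.ones_like(z)],-1)@np.asarray(c['cam_to_world']).T
    P=P[...,:3];P[z<=0]=np.nan
    return P
def proj(c,p):
    p=np.atleast_2d(p);q=np.c_[p,np.ones(len(p))]@np.linalg.inv(c['cam_to_world']).T
    return np.c_[c['cx']+c['fx']*q[:,0]/-q[:,2],c['cy']+c['fy']*q[:,1]/q[:,2]]
def load(n): return {k:v for k,v in np.load(n,allow_pickle=True).items()}
E
python3 - <<'E'
from h import *
t=load('top0.npz');s=load('side0.npz')
for n,c in(('top',t),('side',s)):
    P=cloud(c)
    print(n,'bench z',np.nanmedian(P[...,2]))
P=cloud(t)
for n,(u,v) in dict(a=(271,270),b=(440,274),c=(513,265),d=(485,206),worn=(277,194),brk=(357,259),head=(193,262),tray=(126,240),lamp=(458,143),s3=(318,188),s2=(356,184),s1=(396,180),orange=(117,341),blue=(485,331)).items():
    Q=P[v-22:v+23,u-22:u+23].reshape(-1,3);Q=Q[~np.isnan(Q[:,2])]
    H=Q[Q[:,2]>Q[:,2].max()-8]
    print(n,P[v,u].round(),'maxz',Q[:,2].max().round(1),'mean top',H.mean(0).round(1),len(H))
im=t['image']
def crop(u,v,w,h,f):return cv2.resize(im[v:v+h,u:u+w],None,fx=f,fy=f,interpolation=cv2.INTER_CUBIC)
cv2.imwrite('pics/c1.png',crop(240,140,190,150,4))
cv2.imwrite('pics/c2.png',crop(410,120,140,110*2-30,4)[:600])
cv2.imwrite('pics/c3.png',crop(80,175,140,190,3))
E
```

```text
top bench z 0.9772638822572617
side bench z 3.826886647402148
a [453. 141.   2.] maxz 43.5 mean top [451.5 142.5  37.9] 121
b [ 451. -200.    1.] maxz 43.9 mean top [ 449.2 -198.    38. ] 113
c [ 472. -348.   -1.] maxz 42.0 mean top [ 470.  -343.3   36.9] 157
d [ 592. -294.   -2.] maxz 44.2 mean top [ 588.4 -290.3   38.2] 107
worn [599. 129.  55.] maxz 63.4 mean top [605.1 131.8  57.8] 26
brk [478. -32.   5.] maxz 72.3 mean top [477.4 -22.8  67. ] 189
head [465. 295.  27.] maxz 30.2 mean top [466.9 295.8  25.2] 205
tray [509. 439.   2.] maxz 14.3 mean top [509.9 437.8   7.8] 496
lamp [ 723. -240.    3.] maxz 56.3 mean top [ 716.6 -235.8   50.5] 83
s3 [613.  49.  54.] maxz 64.1 mean top [614.7  53.   58.9] 19
s2 [621. -26.  58.] maxz 63.5 mean top [626.1 -24.9  58.3] 22
s1 [ 632. -105.   50.] maxz 64.0 mean top [ 637.8 -103.9   58.8] 18
orange [308. 436.  28.] maxz 32.1 mean top [306.9 439.9  26.2] 166
blue [ 339. -289.   -1.] maxz 42.6 mean top [ 339.2 -283.5   37. ] 156
```

```bash
python3 - <<'E'
from h import *
s=load('side0.npz');im=s['image']
cv2.imwrite('pics/s1.png',cv2.resize(im[185:305,240:450],None,fx=3.8,fy=3.8,interpolation=cv2.INTER_CUBIC))
E
```

```text
(no output)
```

View pics/c1.png

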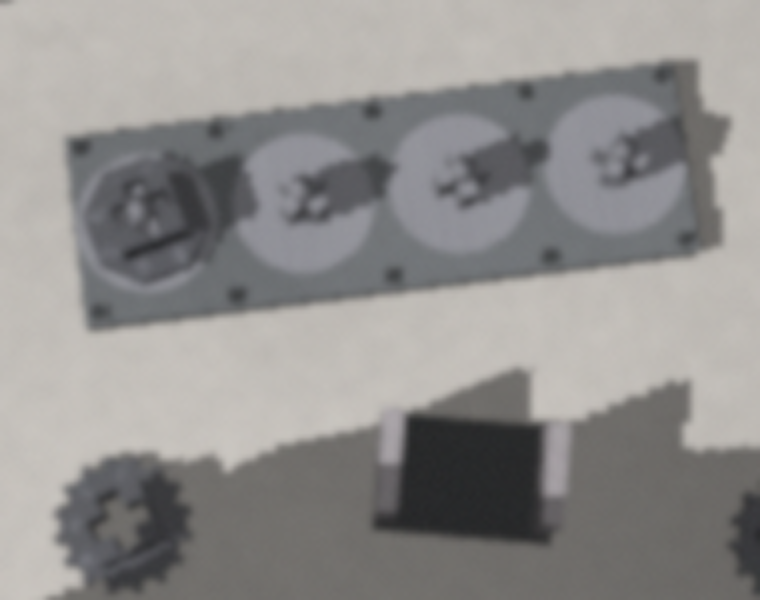

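View pics/c2.png

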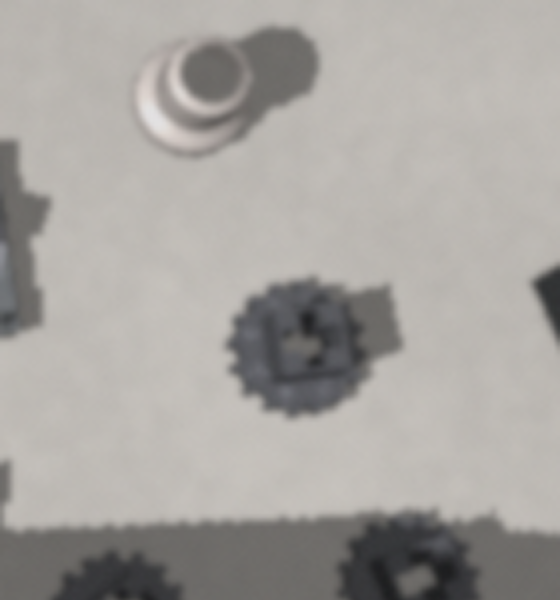

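View pics/c3.png

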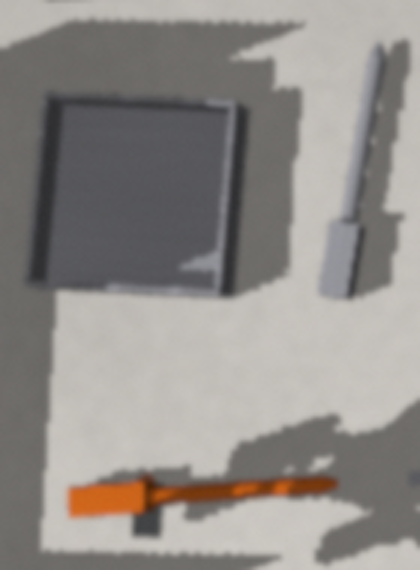

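View pics/s1.png

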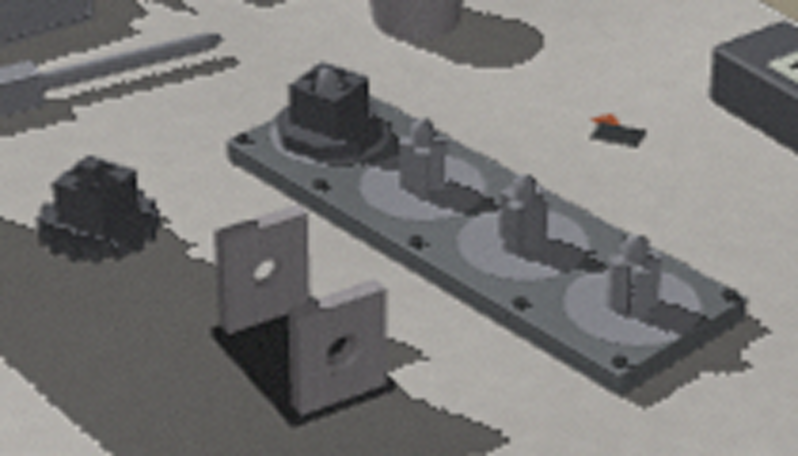

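```bash
cat >> h.py <<'E'
from scipy.optimize import minimize
from scipy.spatial.transform import Rotation as Ro
def fixplane(c):
    """correct cam_to_world so that the bench is z=0"""
    T=np.array(c['cam_to_world'],float)
    for th in(12,6,4,4):
        c['cam_to_world']=T;P=cloud(c);m=(abs(P[...,2])<th)&(P[...,0]>300)&(P[...,0]<800)&(abs(P[...,1])<500)
        Q=P[m];A=np.c_[Q[:,:2],np.ones(len(Q))];k=np.linalg.lstsq(A,Q[:,2],rcond=None)[0]
        cam=T[:3,3].copy()
        R=Ro.from_rotvec([-k[1],k[0],0]).as_matrix()
        D=np.eye(4);D[:3,:3]=R;D[:3,3]=cam-R@cam  # rotate about the camera centre
        T=D@T
        c['cam_to_world']=T;P=cloud(c);Q=P[m];T=T.copy();T[2,3]-=np.median(Q[:,2])
    c['cam_to_world']=T;return k
SS=4
def hullmask(c,pts3,roi,M):
    u0,v0,w,h=roi;p=(proj(c,pts3)-[u0,v0]+.5)*SS-.5
    cv2.fillConvexPoly(M,cv2.convexHull(np.round(p*16).astype(np.int32)),255,shift=4)
def rect(hx,hy,z):return np.array([[sx*hx,sy*hy,z] for sx in(-1,1) for sy in(-1,1)],float)
def disc(r,z,n=16):
    a=np.arange(n)*2*np.pi/n;return np.c_[r*np.cos(a),r*np.sin(a),np.full(n,z)]
def place(p,x,y,a):
    return p@Ro.from_euler('z',a).as_matrix().T+[x,y,0]
def fin(M):return cv2.blur(M,(1,1)) if False else cv2.resize(M,None,fx=1/SS,fy=1/SS,interpolation=cv2.INTER_AREA)/255.
def sprocket_mask(c,q,roi,z0=0,zc=23):
    M=np.zeros((roi[3]*SS,roi[2]*SS),np.uint8)
    hullmask(c,place(np.r_[rect(17,17,z0+zc),rect(17,17,z0+36)],*q),roi,M)
    if z0==0:
        for hx,hy in((14.5,5.5),(5.5,14.5)):
            # visible-through region: intersection of top and lower openings
            A=np.zeros_like(M);B=np.zeros_like(M)
            hullmask(c,place(rect(hx,hy,36),*q),roi,A);hullmask(c,place(rect(hx,hy,zc),*q),roi,B)
            M[(A>0)&(B>0)]=0
    return fin(M)
def spindle_mask(c,q,roi,zc=30):
    M=np.zeros((roi[3]*SS,roi[2]*SS),np.uint8)
    for hx,hy in((13,4),(4,13)):
        hullmask(c,place(np.r_[rect(hx,hy,zc),rect(hx,hy,45)],*q),roi,M)
    hullmask(c,place(np.r_[disc(6.4,45),disc(6.4,55),disc(2,60)],*q),roi,M)
    return fin(M)
def fit(c,f,q0,zthr,half=22,P=None,free=3,span=np.pi/2):
    P=cloud(c) if P is None else P
    u,v=proj(c,[q0[0],q0[1],zthr+5])[0].astype(int);roi=(u-half,v-half,2*half,2*half)
    Z=P[v-half:v+half,u-half:u+half,2];W=~np.isnan(Z)
    ob=np.clip((Z-(zthr-2))/4,0,1);ob[~W]=0
    # keep the component near the centre
    n,l,st,ce=cv2.connectedComponentsWithStats((ob>.5).astype(np.uint8))
    if n>1:
        k=1+np.argmax([st[i,4]-2*np.hypot(*(ce[i]-half)) for i in range(1,n)])
        keep=cv2.dilate((l==k).astype(np.uint8),np.ones((3,3)));ob=ob*keep
    cost=lambda q:(((f(c,q,roi)-ob)**2)*W).sum()
    best=None
    for a in np.arange(0,span,span/12):
        r=minimize(cost,[q0[0],q0[1],a],method='Nelder-Mead',options=dict(initial_simplex=[[q0[0]-2,q0[1]-2,a],[q0[0]+3,q0[1]-2,a],[q0[0]-2,q0[1]+3,a],[q0[0],q0[1],a+.15]],xatol=.02,fatol=.01))
        if best is None or r.fun<best.fun:best=r
    return best.x,best.fun,ob.sum(),ob,f(c,best.x,roi)
E
python3 - <<'E'
from h import *
for nm in('top','side'):
    c=load(nm+'0.npz');print(nm,fixplane(c),c['cam_to_world'][:3,3])
    P=cloud(c)
    Q=P[(abs(P[...,2])<6)];print('std',Q[:,2].std())
    for n,q in dict(a=(451,142),b=(449,-198),c=(470,-343),d=(588,-290)).items():
        r=fit(c,sprocket_mask,q,23,P=P);print(nm,n,r[0].round(2),np.rad2deg(r[0][2]).round(1)%90,r[1].round(1),r[2].round())
    r=fit(c,lambda c,q,roi:sprocket_mask(c,q,roi,15),(603,130),38,P=P);print('worn',r[0].round(2),np.rad2deg(r[0][2]).round(1)%90,r[1:3])
    for n,q in dict(s3=(613,53),s2=(623,-25),s1=(634,-104)).items():
        r=fit(c,spindle_mask,q,30,P=P,half=16);print(nm,n,r[0].round(2),np.rad2deg(r[0][2]).round(1)%90,r[1].round(1),r[2].round())
        cv2.imwrite(f'pics/{nm}_{n}.png',cv2.resize(np.hstack([r[3],r[4]])*255,None,fx=8,fy=8,interpolation=cv2.INTER_NEAREST))
E
```

```text
top [ 2.36819557e-05 -6.09213216e-05 -2.11886783e-02] [ 371.58655473   40.07198744 1219.7391835 ]
std 2.3527774045990015
top a [4.5172e+02 1.4108e+02 4.4000e-01] 25.4 9.8 192.0
top b [ 449.84 -199.58    0.7 ] 40.3 8.5 217.0
top c [ 4.7117e+02 -3.4501e+02  3.7000e-01] 21.0 11.3 241.0
top d [ 5.8937e+02 -2.9070e+02  1.2000e-01] 7.2 12.3 242.0
worn [604.64 132.09   1.94] 20.900000000000006 (np.float64(22.2919404599627), np.float64(294.6504377812191))
top s3 [615.93  52.93   0.88] 50.3 3.1 116.0
top s2 [627.58 -26.25   1.89] 18.200000000000003 4.4 118.0
top s1 [ 6.3879e+02 -1.0524e+02 -4.3000e-01] 65.1 4.8 115.0
side [-1.82457523e-07 -3.16957094e-05  1.24592224e-02] [ -18.57535223 -828.37132102  710.07200067]
std 1.5683083937256144
side a [451.29 140.56   0.48] 27.8 11.4 235.0
side b [ 449.01 -199.61    0.7 ] 40.2 15.4 357.0
side c [ 4.6991e+02 -3.4507e+02  3.7000e-01] 21.5 22.5 468.0
side d [ 5.8843e+02 -2.9083e+02  1.4000e-01] 7.8 23.0 393.0
worn [6.0384e+02 1.3139e+02 3.8000e-01] 22.0 (np.float64(4.486970904625481), np.float64(225.74274797750743))
side s3 [615.39  52.52   0.95] 54.1 6.0 129.0
side s2 [ 6.2618e+02 -2.7080e+01  3.2000e-01] 18.1 4.2 149.0
side s1 [ 637.36 -106.56    1.14] 65.3 8.4 162.0[ WARN:0@10.943] global loadsave.cpp:1063 imwrite_ Unsupported depth image for selected encoder is fallbacked to CV_8U.
```

```bash
cat >> h.py <<'E'
def hull_f(sets):
    def f(c,q,roi):
        M=np.zeros((roi[3]*SS,roi[2]*SS),np.uint8)
        for s in sets:hullmask(c,place(s,*q),roi,M)
        return fin(M)
    return f
def box(x0,x1,y0,y1,z0,z1):return np.array([[x,y,z] for x in(x0,x1) for y in(y0,y1) for z in(z0,z1)],float)
BR=hull_f([box(-25,25,35,45,50,66),box(-25,25,-45,-35,50,66)])
TR=hull_f([box(-65,65,60.5,65,18,35),box(-65,65,-65,-60.5,18,35),box(60.5,65,-65,65,18,35),box(-65,-60.5,-65,65,18,35)])
def axis_f(c,q,roi):
    # q: x,y at shoulder, yaw of rod direction; z>12 part of the head + rod upper part not used
    return hull_f([box(-50,0,-10,10,14,24)])(c,q,roi)
def fitall(c,f,q0,zthr,half,angs,P,bigonly=False,d=3):
    u,v=proj(c,[q0[0],q0[1],zthr])[0].astype(int);half=int(half)
    u0,v0=max(u-half,0),max(v-half,0);roi=(u0,v0,min(640,u+half)-u0,min(480,v+half)-v0)
    Z=P[v0:v0+roi[3],u0:u0+roi[2],2];W=~np.isnan(Z)
    ob=np.clip((Z-(zthr-2))/4,0,1);ob[~W]=0
    cost=lambda q:(((f(c,q,roi)-ob)**2)*W).sum()
    best=None
    for a in angs:
        r=minimize(cost,[q0[0],q0[1],a],method='Nelder-Mead',options=dict(initial_simplex=[[q0[0]-d,q0[1]-d,a-.05],[q0[0]+d,q0[1]-d,a],[q0[0]-d,q0[1]+d,a],[q0[0],q0[1],a+.1]],xatol=.02,fatol=.01))
        if best is None or r.fun<best.fun:best=r
    return best.x,best.fun,ob.sum(),ob,f(c,best.x,roi)
E
python3 - <<'E'
from h import *
for nm in('top','side'):
    c=load(nm+'0.npz');fixplane(c);P=cloud(c)
    for n,f,q,zt,hf,an in(('br',BR,(477,-28),50,36,(-.2,-.1,0,.1)),('tray',TR,(508,436),18,50,(-.1,0,.1)),('axle',axis_f,(487,293),14,34,(-.5,-.3,-.1,0))):
        r=fitall(c,f,q,zt,hf,an,P);print(nm,n,r[0].round(3),r[1].round(1),r[2].round(1))
        cv2.imwrite(f'pics/{nm}_{n}.png',np.uint8(cv2.resize(np.hstack([r[3],r[4]])*255,None,fx=4,fy=4,interpolation=cv2.INTER_NEAREST)))
E
python3 - <<'E'
import cv2,numpy as np
L=[cv2.imread(f'pics/{a}_{b}.png') for a in('top','side') for b in('br','tray','axle')]
H=max(i.shape[0] for i in L)
L=[cv2.copyMakeBorder(i,0,400-i.shape[0] if i.shape[0]<400 else 0,0,800-i.shape[1],0,value=(80,0,0)) for i in L]
cv2.imwrite('pics/m.png',cv2.resize(np.vstack([np.hstack([L[i],L[i+3]]) for i in range(3)]),(800,600)))
E
```

```text
top br [ 4.78108e+02 -3.14200e+01 -6.80000e-02] 11.2 296.1
top tray [ 5.07943e+02  4.32249e+02 -3.30000e-02] 99.7 910.8
top axle [ 4.92083e+02  2.91968e+02 -1.34000e-01] 154.2 438.4
side br [ 4.77312e+02 -3.14050e+01 -6.10000e-02] 17.1 490.2
side tray [ 5.07022e+02  4.31133e+02 -3.90000e-02] 1298.7 2114.0
side axle [ 4.91438e+02  2.92038e+02 -1.21000e-01] 814.6 994.2
```

View pics/m.png

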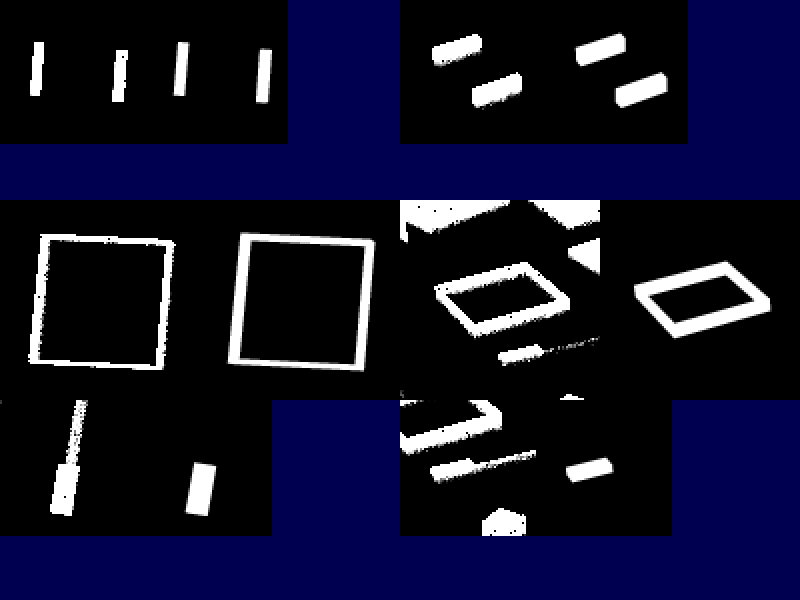

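```bash
cat > r.py <<'E'
from workcell import *
from h import *
from numpy import pi
def down(phi):
    return np.array([[np.cos(phi),np.sin(phi),0],[np.sin(phi),-np.cos(phi),0],[0,0,-1.]])
def best_phi(pos,phis):
    q=np.array(read_state()['qpos']);b=None
    for p in phis:
        for k in(0,pi):
            j=inverse_kinematics(pos,down(p+k))
            if j is None:continue
            j=np.array(j);d=abs(j-q).max()+ (3 if abs(j[6])>2.2 else 0)
            if b is None or d<b[0]:b=(d,p+k,j)
    return b
def st(m=''):
    s=read_state();print(m,'t%.1f'%s['time'],'pos',np.round(s['eef_pos'],1),'F',np.round(s['ft_force'],1),'gap%.1f'%s['finger_gap'],flush=True);return s
def look(tag):
    o={}
    for n in('top','side'):
        c=camera(n);np.savez(f'{n}{tag}.npz',**c);cv2.imwrite(f'pics/{n}{tag}.png',c['image']);o[n]=c
    return o
SP={1:(638.1,-105.9,np.deg2rad(65.2)),2:(626.9,-26.7,np.deg2rad(18.1)),3:(615.6,52.7,np.deg2rad(52)),4:(604.2,131.9,np.deg2rad(21.5))}
E
python3 - <<'E'
from r import *
q=np.array(read_state()['qpos'])
def t(n,p,phis):
    b=best_phi(p,phis);print(n,None if b is None else (round(b[0],2),round(b[1],2),b[2].round(2)))
for k,(x,y,a) in SP.items():
    for e in(0,pi/2):t(f's{k} {e:.1f}',[x,y,27],[a+e]); 
    t(f's{k}h',[x,y,130],[a,a+pi/2])
for n,(x,y,d) in dict(a=(451.5,140.8,26.5),b=(449.4,-199.6,40.2),c=(470.5,-345,21.2),d=(588.9,-290.8,7.5)).items():
    for e in(0,pi/2):t(n,[x,y,12],[np.deg2rad(d)+e])
t('tray',[507.5,431.7,30],[pi/4,-pi/4]);t('tray',[507.5,431.7,100],[pi/4,-pi/4])
t('ax',[477,294,15],[-.127+pi/2]);t('axins',[485,160,36],[-.065]);t('axinsend',[480,30,36],[-.065])
E
```

```text
s1 0.0 (np.float64(1.07), np.float64(4.28), array([-0.49,  1.06,  1.01,  1.69, -1.05,  1.02, -1.11]))
s1 1.6 (np.float64(1.12), np.float64(5.85), array([-0.22,  0.83,  0.47,  1.67, -0.51,  0.76,  0.06]))
s1h (np.float64(1.04), np.float64(5.85), array([-0.31,  0.72,  0.61,  1.62, -0.48,  0.95,  0.04]))
s2 0.0 (np.float64(1.09), np.float64(0.32), array([-0.25,  0.77,  0.31,  1.72, -0.33,  0.7 ,  0.55]))
s2 1.6 (np.float64(0.89), np.float64(5.03), array([-0.46,  0.86,  0.65,  1.74, -0.7 ,  0.79, -0.72]))
s2h (np.float64(0.82), np.float64(5.03), array([-0.53,  0.74,  0.77,  1.68, -0.61,  0.97, -0.79]))
s3 0.0 (np.float64(1.05), np.float64(0.91), array([-0.3 ,  0.74,  0.17,  1.75, -0.19,  0.67,  0.88]))
s3 1.6 (np.float64(0.83), np.float64(5.62), array([-0.52,  0.81,  0.53,  1.76, -0.58,  0.73, -0.36]))
s3h (np.float64(0.74), np.float64(5.62), array([-0.6 ,  0.69,  0.66,  1.71, -0.51,  0.92, -0.4 ]))
s4 0.0 (np.float64(0.84), np.float64(0.38), array([-0.51,  0.76,  0.3 ,  1.75, -0.32,  0.68,  0.34]))
s4 1.6 (np.float64(0.87), np.float64(5.09), array([-0.68,  0.82,  0.57,  1.76, -0.62,  0.
[... 630 characters left out ...]
08), array([ 0.18,  0.8 ,  0.53,  1.86, -0.63,  0.66, -0.11]))
d (np.float64(1.44), np.float64(0.13), array([ 0.09,  0.86,  0.45,  1.65, -0.5 ,  0.75,  0.91]))
d (np.float64(1.33), np.float64(4.84), array([-0.02,  0.92,  0.63,  1.65, -0.7 ,  0.81, -0.51]))
tray (np.float64(0.5), 0.79, array([-0.85,  0.79,  0.09,  1.6 , -0.09,  0.75,  0.06]))
tray (np.float64(0.49), 0.79, array([-0.86,  0.7 ,  0.11,  1.57, -0.09,  0.88,  0.06]))
ax (np.float64(0.86), 1.44, array([-0.63,  0.68, -0.04,  1.9 ,  0.04,  0.56,  0.75]))
axins (np.float64(0.68), -0.07, array([-0.67,  0.63,  0.32,  2.04, -0.37,  0.54, -0.15]))
axinsend (np.float64(0.92), -0.07, array([-0.43,  0.6 ,  0.33,  2.11, -0.39,  0.49,  0.13]))
```

```bash
cat >> r.py <<'E'
def above(x,y,z,phis):
    b=best_phi([x,y,z],phis);movep([x,y,z],down(b[1]));return b[1]
E
python3 - <<'E'
from r import *
x,y,a=SP[4]
ph=above(x,y,110,[a]);st('above')
movel([x,y,27],max_speed=120);s=st('at')
clamp();st('clamped')
g=movel([x,y,97],max_speed=100);st('up')
look('1')
E
```

```text
above t2.4 pos [604.  133.2 110. ] F [-0.2  0.  -0.8] gap85.4
at t3.2 pos [604.6 131.9  27.6] F [-0.6 -0.7  1.5] gap85.4
clamped t4.0 pos [605.2 132.2  28.3] F [-2.7 -0.2 18.5] gap-0.2
up t4.8 pos [603.8 131.9  96.5] F [-0.7 -0.5  0.9] gap0.2
```

```bash
python3 - <<'E'
from h import *
c=load('side1.npz');cv2.imwrite('pics/s1b.png',cv2.resize(c['image'][90:300,220:480],None,fx=3,fy=3,interpolation=cv2.INTER_CUBIC)[:600,:800])
E
```

```text
(no output)
```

View pics/s1b.png

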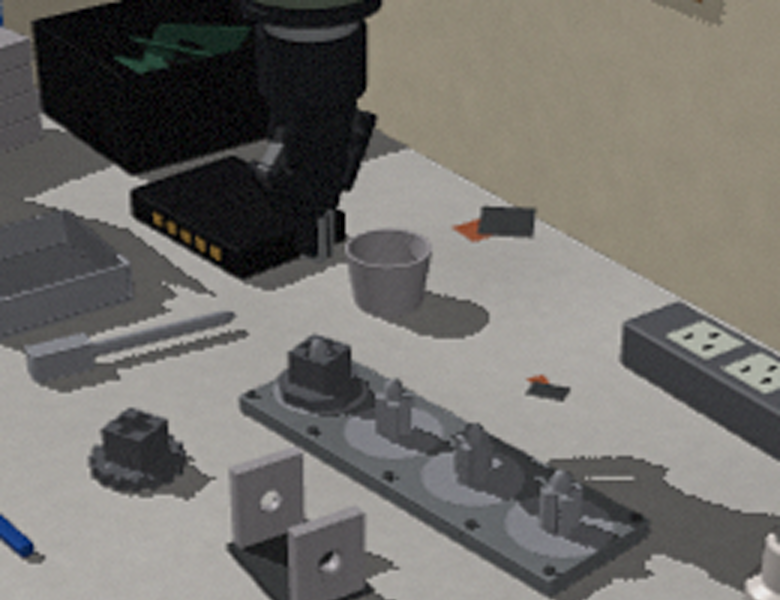

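View pics/top1.png

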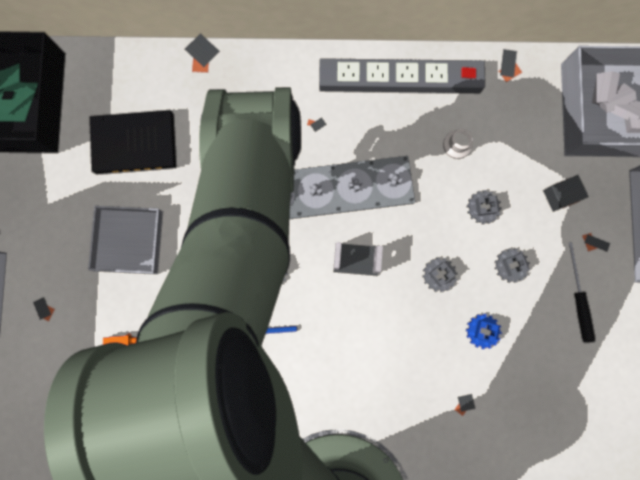

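```bash
python3 - <<'E'
from h import *
c=load('side1.npz');fixplane(c);P=cloud(c)
print(proj(c,[[604,132,97],[604,132,60],[604,132,15]]))
for v in range(150,182,4):
    print(v,[tuple(P[v,u].round().astype(int)) for u in(316,320,324,328,332,336)])
E
```

```text
[[325.38422619 187.74421779]
 [325.69707998 202.41950502]
 [326.06516284 219.6854671 ]]
150 [(np.int64(564), np.int64(103), np.int64(209)), (np.int64(588), np.int64(125), np.int64(194)), (np.int64(592), np.int64(116), np.int64(196)), (np.int64(601), np.int64(114), np.int64(195)), (np.int64(619), np.int64(126), np.int64(185)), (np.int64(631), np.int64(129), np.int64(181))]
154 [(np.int64(564), np.int64(103), np.int64(200)), (np.int64(578), np.int64(109), np.int64(194)), (np.int64(592), np.int64(116), np.int64(187)), (np.int64(602), np.int64(116), np.int64(185)), (np.int64(617), np.int64(124), np.int64(178)), (np.int64(833), np.int64(426), np.int64(4))]
158 [(np.int64(567), np.int64(108), np.int64(188)), (np.int64(576), np.int64(107), np.int64(186)), (np.int64(594), np.int64(119), np.int64(176)), (np.int64(603), np.int64(118), np.int64(174)), (np.int64(618), np.int64(125), np.int64(168)), (np.int64(822), np.int64(411), np.int64(1))]
162 [(np.int64(730), np.int64(369), np.int64(31)), (np.int64(579), np.int64(111), np.int64(175)), (np.int64(595), np.int64(121), np.int64(166)), (np.int64(
[... 553 characters left out ...]
)), (np.int64(606), np.int64(123), np.int64(143)), (np.int64(769), np.int64(352), np.int64(3)), (np.int64(726), np.int64(269), np.int64(49))]
174 [(np.int64(714), np.int64(346), np.int64(10)), (np.int64(591), np.int64(132), np.int64(134)), (np.int64(594), np.int64(120), np.int64(139)), (np.int64(604), np.int64(120), np.int64(135)), (np.int64(759), np.int64(337), np.int64(0)), (np.int64(711), np.int64(247), np.int64(52))]
178 [(np.int64(710), np.int64(339), np.int64(2)), (np.int64(720), np.int64(335), np.int64(1)), (np.int64(728), np.int64(329), np.int64(1)), (np.int64(737), np.int64(323), np.int64(1)), (np.int64(747), np.int64(319), np.int64(0)), (np.int64(710), np.int64(247), np.int64(41))]
```

The side picture puts the closed fingertips at about z≈130 (row 176), while the TCP reads 97. The clamp closed on the spindle tip above the hub. I'll measure the real tip height by touching the bare bench.

```bash
python3 - <<'E'
from r import *
ph=read_state()
movel([530,205,90],max_speed=200);st('over')
c=camera('side');np.savez('side2.npz',**c)
fixplane(c);P=cloud(c)
g=movel([530,205,3],max_speed=40,guard=6);st(f'touch {g}')
if not g:
    g=movel([530,205,-33],max_speed=25,guard=6);st(f'touch {g}')
c=camera('side');cv2.imwrite('pics/side3.png',c['image'])
p=proj(c,[530,205,0])[0].astype(int)
cv2.imwrite('pics/s3.png',cv2.resize(c['image'][p[1]-80:p[1]+40,p[0]-80:p[0]+80],None,fx=5,fy=5))
movel([530,205,40],max_speed=100)
E
```

```text
over t5.6 pos [530.4 204.6  90.1] F [ 0.2 -0.1 -0.6] gap-0.1
touch False t8.0 pos [530.1 205.    3.1] F [ 0.3 -0.2 -0.7] gap0.0
touch True t9.2 pos [529.9 205.  -31. ] F [-1.3 -1.1  8.9] gap-0.0
```

View pics/s3.png

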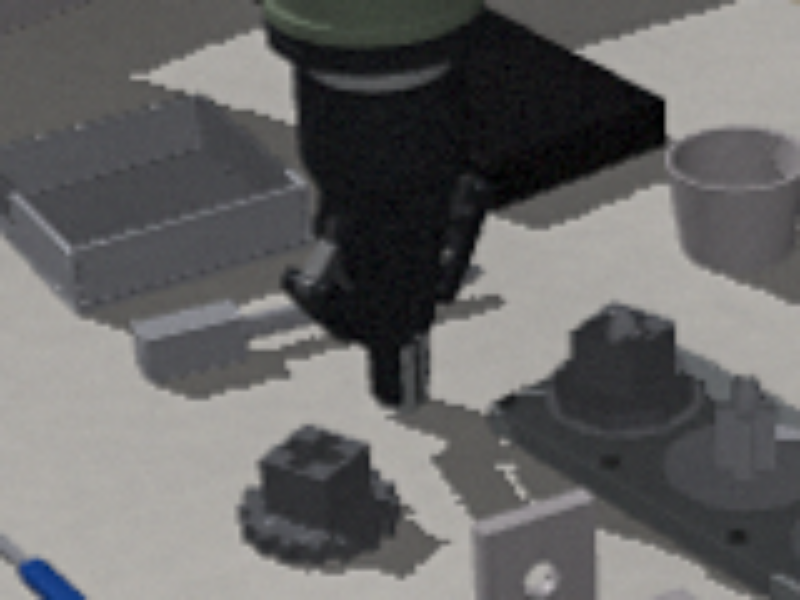

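The tips touch the bench with the TCP reading −31, so the real fingertips end about 31 mm short of the stated TCP. XY is right: the contact pixel matches the prediction. I'll apply that offset.

```bash
cat >> r.py <<'E'
TO=31.
def T(x,y,z):return [float(x),float(y),float(z)-TO]
E
python3 - <<'E'
from r import *
x,y,a=SP[4]
movel(T(530,205,120),max_speed=250)
open_gripper()
b=best_phi(T(x,y,120),[a]);movep(T(x,y,120),down(b[1]));st('above')
movel(T(x,y,27),max_speed=100);st('at')
clamp();s=st('clamped')
if s['finger_gap']>25:
    movel(T(x,y,90),max_speed=80);st('up')
look('4')
E
```

```text
above t11.8 pos [604.6 130.9  88.8] F [ 0.   0.1 -0.2] gap85.2
at t12.9 pos [604.7 132.   -3.4] F [-0.9  0.3  0.2] gap85.1
clamped t13.4 pos [604.4 132.   -3.6] F [-1.5  0.3  6.5] gap33.2
up t14.3 pos [603.9 131.9  58.6] F [-0.1  0.1 -1.5] gap32.8
```

View pics/side4.png

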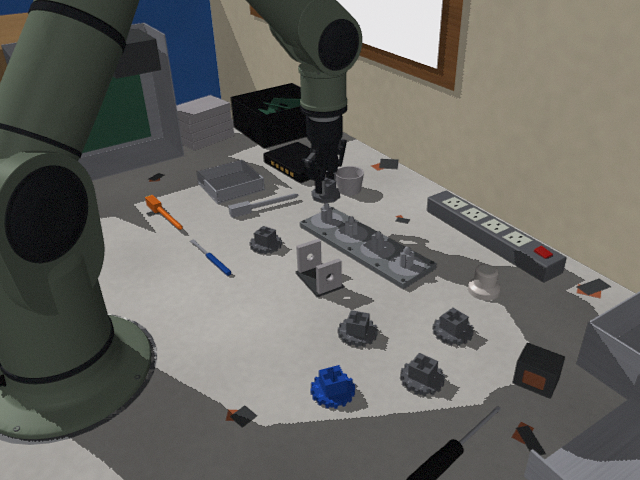

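```bash
python3 - <<'E'
from r import *
x,y=507.5,431.7
b=best_phi(T(x,y,80),[pi/4-.036,-pi/4-.036]);movep(T(x,y,80),down(b[1]));st('above')
g=movel(T(x,y,18),max_speed=80,guard=8);st(f'down {g}')
open_gripper();st('open')
movel(T(x,y,110),max_speed=150)
# out of the way for a look: towards b
o=look('5')
fixplane(o['top']);P=cloud(o['top'])
for n,q in dict(a=(451,142),b=(449,-198),c=(470,-343),d=(588,-290)).items():
    r=fit(o['top'],sprocket_mask,q,23,P=P);print(n,r[0].round(2),np.rad2deg(r[0][2]).round(1)%90,r[1].round(1))
for n,q in dict(s4=(604,132),s3=(613,53),s2=(623,-25),s1=(634,-104)).items():
    for nm in o:
        if nm=='side':fixplane(o[nm])
        r=fit(o[nm],spindle_mask,q,30,half=16);print(nm,n,r[0].round(2),np.rad2deg(r[0][2]).round(1)%90,r[1].round(1))
E
```

```text
above t15.6 pos [508.9 429.7  49.1] F [ 0.3 -0.8 -0.5] gap33.3
down True t16.4 pos [506.8 431.  -14.5] F [-1.7 -1.7  8.1] gap32.7
open t17.0 pos [506.2 430.6 -15.3] F [-0.1  0.2 -0.1] gap85.5
a [4.5178e+02 1.4121e+02 4.4000e-01] 25.4 9.4
b [ 449.93 -199.36    0.7 ] 39.9 9.3
c [ 471.26 -344.95    1.94] 20.900000000000006 11.8
d [ 589.4  -290.58    1.69] 7.099999999999994 10.8
top s4 [6.0485e+02 1.3230e+02 3.6000e-01] 20.8 4.7
side s4 [604.09 131.6    1.87] 17.400000000000006 4.9
top s3 [615.94  53.05   0.89] 50.8 3.1
side s3 [615.47  52.62   0.94] 53.9 5.6
top s2 [627.45 -26.13   1.89] 18.200000000000003 4.2
side s2 [ 6.2673e+02 -2.6380e+01  3.2000e-01] 18.6 4.6
top s1 [ 638.85 -105.12    1.14] 65.1 4.3
side s1 [ 6.3778e+02 -1.0595e+02 -3.4000e-01] 70.6 6.3
```

View pics/top5.png

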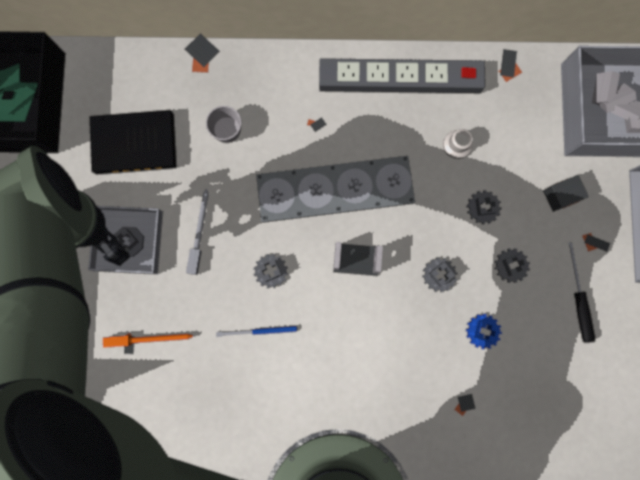

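View pics/side5.png

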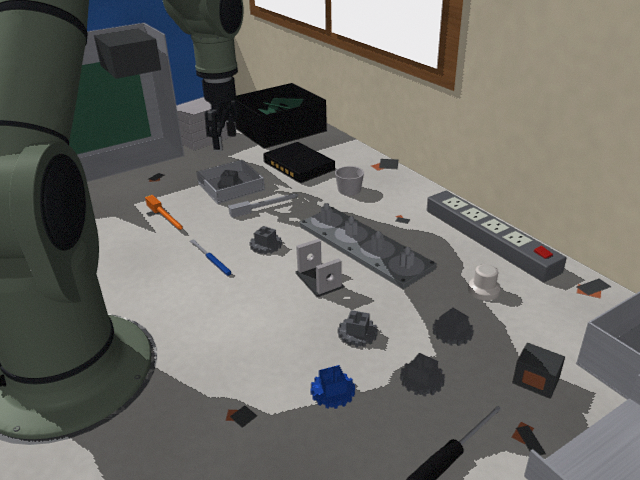

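```bash
cat >> r.py <<'E'
def xang(a):  # quarter-turn equivalent nearest the x axis
    return (a+pi/4)%(pi/2)-pi/4
def pick(q,phis=None,zt=13):
    x,y,a=q
    b=best_phi(T(x,y,70),phis if phis else [a,a+pi/2]);movep(T(x,y,80),down(b[1]));
    movel(T(x,y,zt),max_speed=110);st('at')
    clamp();s=st('clamped')
    ok=28<s['finger_gap']<40
    movel(T(x,y,105),max_speed=150);s=st('lifted')
    return ok and s['finger_gap']>28
def seat(k,dx=0,dy=0):
    x,y,a=SP[k];x+=dx;y+=dy;a=xang(a)
    b=best_phi(T(x,y,105),[a]);ph=b[1];movep(T(x,y,105),down(ph))
    s=st('above spindle %d'%k)
    g=movel(T(x,y,63),max_speed=60,guard=8);s=st(f'pilot {g}')
    if g:return 'blocked',ph
    return turn(x,y,ph)
def turn(x,y,ph,z=27.5):
    for d in [0]+[s*m for m in np.arange(.04,.36,.04) for s in(1,-1)]:
        if d:movel(T(x,y,zc),frame=down(ph+d),max_speed=40)
        g=movel(T(x,y,z),max_speed=50,guard=9);s=st(f'd={d:.2f} {g}')
        zt=s['eef_pos'][2]+TO;zc=zt+.5
        if zt<31:return 'seated',ph+d
    return 'stuck',ph
E
python3 - <<'E'
from r import *
SP[4]=(604.4,131.9,np.deg2rad(19.6))
if pick((451.4,140.8,np.deg2rad(26.3))):
    print(seat(4))
look('6')
E
```

```text
at t19.8 pos [451.6 140.9 -17.7] F [0.2 0.1 0.3] gap85.8
clamped t20.3 pos [451.5 140.9 -17.5] F [-2.4 -1.3 11.8] gap32.6
lifted t21.1 pos [451.  140.9  73.5] F [ 0.2 -0.4 -2.3] gap32.8
above spindle 4 t21.7 pos [603.6 131.4  72.5] F [-0.5 -0.6 -1.7] gap32.8
pilot False t22.6 pos [604.6 131.9  32.2] F [0.2 0.2 0.3] gap33.0
d=0.00 True t23.2 pos [604.1 131.9  -2.4] F [-1.9 -0.1 11.2] gap33.0
('seated', np.float64(0.3420845333908886))
```

Dropped straight down. I'll release and check, then do the next ones.

```bash
cat >> r.py <<'E'
def release():
    open_gripper();p=read_state()['eef_pos'];movel([p[0],p[1],105-TO],max_speed=150)
def where(q0):
    c=camera('top');fixplane(c);r=fit(c,sprocket_mask,q0,23)
    x,y,a=r[0];print('found',r[0].round(2),r[1].round(1));return (x-.45,y-.3,a) if r[1]<25 else None
E
python3 - <<'E'
from r import *
release();st('rel')
# look at target b first, arm clear of it
q=where((449.9,-199.4))
if q and pick(q,zt=14):
    print(seat(3))
    look('7')
E
```

```text
rel t24.6 pos [603.4 132.   73.4] F [-0.5 -0.6 -0.3] gap85.5
found [ 450.1  -199.66    0.7 ] 8.2
at t26.8 pos [ 449.9 -200.1  -16.7] F [ 0.  -0.3  0.6] gap85.5
clamped t27.3 pos [ 449.8 -199.9  -16.5] F [-1.2  0.2 12.2] gap33.3
lifted t28.1 pos [ 449.4 -199.6   73.4] F [ 0.3  0.3 -2. ] gap32.8
above spindle 3 t29.2 pos [615.1  50.5  74. ] F [-1.  -0.5 -1.4] gap32.9
pilot False t30.1 pos [615.8  52.6  32.2] F [ 0.4  0.5 -0.9] gap33.1
d=0.00 True t30.7 pos [615.2  52.7  -1.8] F [-0.4  0.3  5.9] gap33.0
('seated', np.float64(-0.6632251157578453))
```

```bash
python3 - <<'E'
from h import *
c=load('side7.npz');cv2.imwrite('pics/s7.png',cv2.resize(c['image'][150:300,240:480],None,fx=3.3,fy=3.3,interpolation=cv2.INTER_CUBIC))
E
```

```text
(no output)
```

View pics/s7.png

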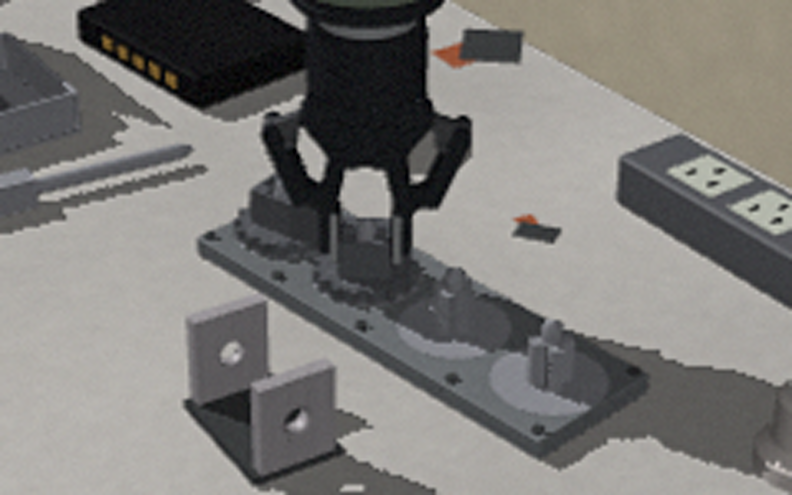

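Sprockets are seated on spindle 4 (crop 290,220) and spindle 3 (370,270). Next are the third and fourth.

```bash
python3 - <<'E'
from r import *
release();st('rel')
q=where((471,-345))
if q and pick(q,zt=14):
    r=seat(2);print(r)
    if r[0]=='seated':
        release()
        q=where((589.4,-290.6))
        if q and pick(q,zt=14):
            r=seat(1);print(r)
            if r[0]=='seated':release()
look('8')
E
```

```text
rel t32.0 pos [614.4  53.   73.4] F [ 0.8 -0.3 -0.1] gap85.1
found [ 471.25 -345.3     1.95] 13.0
at t34.4 pos [ 470.9 -345.9  -16.6] F [0.3 0.1 0.9] gap85.4
clamped t34.9 pos [ 471.  -345.7  -16.5] F [-1.7  2.   9. ] gap32.7
lifted t35.7 pos [ 470.6 -345.1   73.3] F [-0.2 -0.8 -2.1] gap32.8
above spindle 2 t37.0 pos [626.5 -28.6  73.9] F [-0.4 -0.2 -2.1] gap32.7
pilot False t37.9 pos [627.1 -26.7  32.2] F [ 0.4 -0.8 -2.4] gap32.9
d=0.00 True t38.5 pos [626.4 -26.7  -1.8] F [-1.1  0.   7.2] gap32.5
('seated', np.float64(0.31590459461097375))
found [ 5.8950e+02 -2.9066e+02  1.2000e-01] 11.6
at t41.6 pos [ 589.3 -291.1  -16.6] F [ 0.3 -0.   0.5] gap85.4
clamped t42.1 pos [ 589.4 -291.1  -16.5] F [-2.1  0.1  6.6] gap32.7
lifted t42.9 pos [ 588.6 -290.6   73.2] F [ 0.6  0.2 -0.9] gap32.8
above spindle 1 t43.7 pos [ 637.6 -106.2   73.2] F [ 0.5 -0.7 -0.9] gap33.0
pilot False t44.5 pos [ 638.3 -106.    32.2] F [-0.5 -0.4 -0.6] gap32.8
d=0.00 True t45.2 pos [ 637.7 -105.7   -1.8] F [-0.9  0.2  6.9] gap32.8
('seated', np.float64(-0.43284165449459366))
```

```bash
cat >> h.py <<'E'
def cyl(x0,x1,r,zc,n=12):
    a=np.arange(n)*2*np.pi/n
    return np.vstack([np.c_[np.full(n,x),r*np.cos(a),zc+r*np.sin(a)] for x in(x0,x1)])
AX=hull_f([box(-50,0,-10,10,9,24),cyl(0,115,6,12),np.r_[cyl(115,115,6,12),cyl(125,125,3,12)]])
E
python3 - <<'E'
from r import *
st()
for nm in('top','side'):
    c=load(nm+'8.npz');fixplane(c);P=cloud(c)
    m=P[...,1]<232;P[m]=[0,0,0]   # keep only the axle's neighbourhood
    m=P[...,1]>355;P[m]=0;m=P[...,2]>32;P[m]=0
    r=fitall(c,AX,(520,290),9,50,(-.2,-.127,0.),P)
    # origin offset handled: q is shoulder
    print(nm,r[0].round(3),r[1].round(1),r[2].round(1))
    cv2.imwrite(f'pics/ax_{nm}.png',np.uint8(cv2.resize(np.hstack([r[3],r[4]])*255,None,fx=4,fy=4,interpolation=cv2.INTER_NEAREST)))
    r=fitall(c,BR,(477,-30),50,36,(-.2,-.1,0,.1),cloud(c));print('br',r[0].round(3),r[1].round(1))
E
```

```text
t46.5 pos [ 636.6 -105.4   72.9] F [ 0.4 -0.1 -0. ] gap85.5
top [ 5.37179e+02  2.86314e+02 -1.28000e-01] 205.3 368.7
br [497.502 -37.345   1.294] 4661.1
side [ 4.90883e+02  2.92278e+02 -1.23000e-01] 150.1 548.7
br [ 4.77263e+02 -3.15470e+01 -6.30000e-02] 25.8
```

View pics/top8.png

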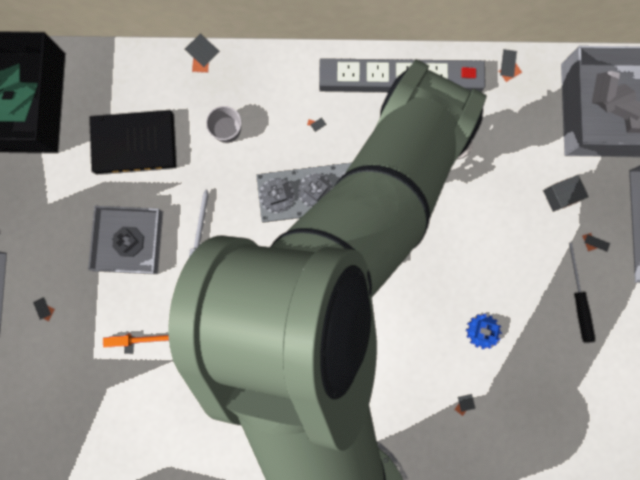

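View pics/side8.png

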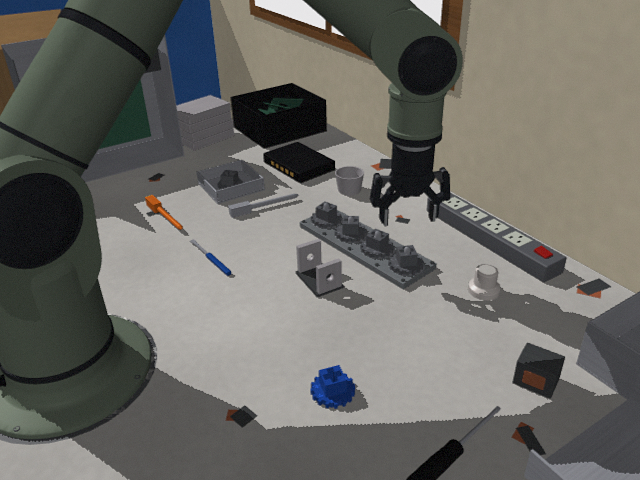

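View pics/ax_side.png

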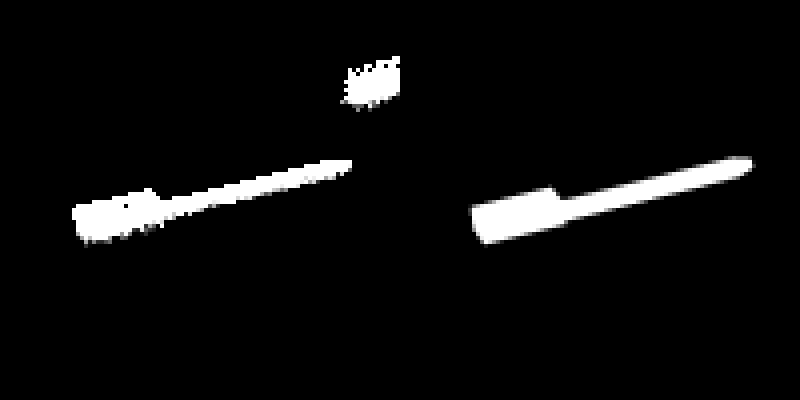

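All four sprockets stand at the same height on the spindles and the worn one is in the tray. The axle hasn't moved: head at (240,210) in the side view. Picking it up now.

```bash
python3 - <<'E'
from r import *
import json
yaw=-.127;d=np.array([np.cos(yaw),np.sin(yaw)]);sh=np.array([491.5,292.1]);G=15
p=sh-G*d
b=best_phi(T(*p,90),[yaw+pi/2]);movep(T(*p,100),down(b[1]));ph=b[1]
o={n:camera(n) for n in('top','side')}
for n,c in o.items():
    cv2.imwrite(f'pics/{n}9.png',c['image'])
movel(T(*p,5),max_speed=90,guard=15);st('at')
clamp();s=st('clamped');zg=s['eef_pos'][2]
movel(T(*p,95),max_speed=100);s=st('up')
u=np.array([.065,.998]);m=np.array([480.5,13.5])
ph2=ph+(-pi/2-.065-yaw)
g=m+(145+G)*u
if s['finger_gap']>15:
    movep(T(*g,95),down(ph2));st('rot')
    movel([*g,zg+24],max_speed=80);st('ready')
    look('10')
json.dump(dict(zg=zg,ph=ph2,g=list(g)),open('ax.json','w'));print(zg,ph2,g)
E
```

```text
at t49.4 pos [476.9 294.2 -25.5] F [0.7 0.7 0.1] gap85.5
clamped t50.0 pos [476.7 294.  -25.7] F [-1.1 -1.3  7.1] gap18.7
up t51.0 pos [476.3 293.8  63.5] F [ 0.3 -0.1 -1.2] gap18.6
rot t52.0 pos [490.7 173.8  63.7] F [-0.3  0.6 -1.7] gap18.9
ready t52.9 pos [491.2 173.2  -1.4] F [-1.   0.9 -1.3] gap18.3
-25.721294586349345 -0.06499999999999995 [490.9  173.18]
```

View pics/side10.png

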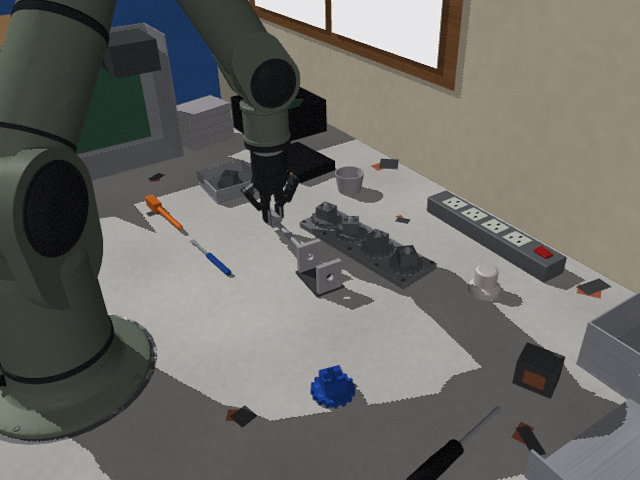

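View pics/top10.png

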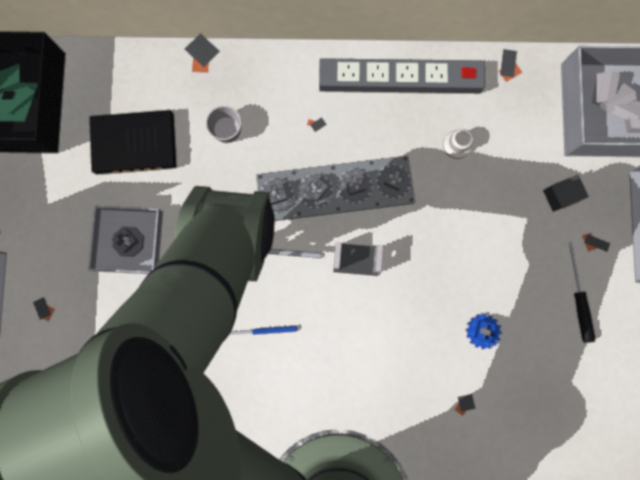

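```bash
python3 - <<'E'
from r import *
u=np.array([.065,.998]);m=np.array([480.5,13.5])
for nm in('top','side'):
    c=load(nm+'10.npz');fixplane(c);P=cloud(c).reshape(-1,3)
    w=P[:,:2]-m;s=w@u;l=w@np.array([.998,-.065])
    k=(s>18)&(s<125)&(abs(l)<18)&(P[:,2]>18)&(P[:,2]<60)
    print(nm,k.sum())
    for a in range(15,125,15):
        kk=k&(s>=a)&(s<a+15)
        if kk.sum()>3:print(a,kk.sum(),'lat mean %.1f min %.1f max %.1f'%(l[kk].mean(),l[kk].min(),l[kk].max()),'z mean %.1f p90 %.1f'%(P[kk,2].mean(),np.percentile(P[kk,2],90)))
E
```

```text
top 317
15 26 lat mean -0.7 min -5.6 max 4.3 z mean 39.1 p90 42.5
30 45 lat mean 0.1 min -5.6 max 5.7 z mean 40.2 p90 44.1
45 48 lat mean -0.6 min -6.2 max 6.0 z mean 40.3 p90 42.6
60 44 lat mean -0.2 min -5.4 max 5.4 z mean 40.4 p90 43.2
75 47 lat mean -0.1 min -5.7 max 5.9 z mean 40.7 p90 43.8
90 47 lat mean -0.8 min -6.0 max 5.0 z mean 41.3 p90 44.3
105 44 lat mean 0.2 min -5.1 max 5.7 z mean 41.4 p90 44.4
120 16 lat mean -0.9 min -5.7 max 4.6 z mean 40.6 p90 42.5
side 160
30 22 lat mean -3.0 min -8.4 max 2.4 z mean 40.7 p90 42.8
45 29 lat mean -3.5 min -7.7 max 4.1 z mean 40.0 p90 43.0
60 24 lat mean -2.7 min -7.5 max 3.5 z mean 40.8 p90 43.1
75 26 lat mean -3.3 min -7.2 max 2.4 z mean 40.6 p90 43.5
90 26 lat mean -3.0 min -8.7 max 3.8 z mean 40.0 p90 42.6
105 24 lat mean -3.2 min -6.6 max 2.2 z mean 40.1 p90 43.2
120 9 lat mean -3.7 min -6.9 max 3.0 z mean 40.3 p90 43.8
```

The rod is level and within about 0.5 mm of the hole axis, so I'll insert it.

```bash
cat > ins.py <<'E'
from r import *
import json
J=json.load(open('ax.json'));u=np.array([.065,.998]);m=np.array([480.5,13.5]);G=15
def to(s,v=50,guard=8,lat=0,dz=0):
    p=m+(s+G)*u+lat*np.array([.998,-.065])
    g=movel([*p,J['zg']+24+dz],max_speed=v,guard=guard)
    e=st(f's={s} stop={g}');print('  s now %.1f'%((e['eef_pos'][:2]-m)@u-G));return g
E
python3 - <<'E'
from ins import *
if not to(110,60):
    if not to(35,50):
        if not to(3,40): to(-4,20,12)
look('11')
E
```

```text
s=110 stop=False t53.8 pos [488.7 138.4  -1.7] F [ 0.   0.5 -1.8] gap18.5
  s now 110.2
s=35 stop=False t55.4 pos [483.8  63.7  -1.7] F [ 0.1 -0.1 -1. ] gap18.4
  s now 35.3
s=3 stop=False t56.4 pos [481.7  31.7  -1.7] F [ 0.4  1.  -1.5] gap18.5
  s now 3.3
s=-4 stop=True t56.6 pos [481.4  29.6  -1.9] F [0.5 3.4 0.8] gap18.8
  s now 1.1
```

```bash
python3 - <<'E'
from ins import *
to(-4,15,20)
c=camera('side');cv2.imwrite('pics/side12.png',c['image'])
cv2.imwrite('pics/s12.png',cv2.resize(c['image'][190:310,230:390],None,fx=5,fy=5,interpolation=cv2.INTER_CUBIC))
E
```

```text
s=-4 stop=True t57.0 pos [481.2  29.7  -2.1] F [ 0.9  2.8 -0.5] gap18.1
  s now 1.2
```

View pics/s12.png

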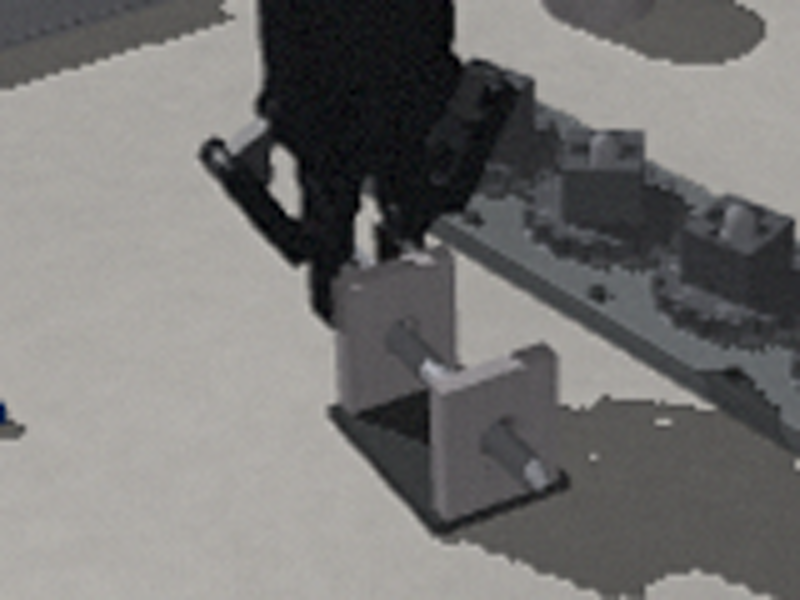

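Rod is through both plates with a hard stop at the same place twice. Releasing and checking.

```bash
python3 - <<'E'
from ins import *
open_gripper();st('open')
p=read_state()['eef_pos']
movel([p[0],p[1],95-TO],max_speed=120)
movel(T(460,230,150),max_speed=250)
wait(.5);st()
o=look('13')
for nm,c in o.items():
    fixplane(c);P=cloud(c);Q=P.reshape(-1,3);w=Q[:,:2]-m;s=w@u;l=w@np.array([.998,-.065])
    k=(abs(l)<9)&(Q[:,2]>25)&(s>0)&(s<80);
    if k.sum():print(nm,'head s range',np.percentile(s[k],[1,5,50,95,99]).round(1),'z',np.percentile(Q[k,2],[5,95]).round(1))
    k=(abs(l)<9)&(Q[:,2]>28)&(Q[:,2]<50)&(s<-92)&(s>-150)
    if k.sum():print(nm,'tip s',s[k].min().round(1),np.percentile(s[k],3).round(1))
    im=c['image'];q=proj(c,[480,10,36])[0].astype(int)
    cv2.imwrite(f'pics/{nm}13c.png',cv2.resize(im[q[1]-50:q[1]+40,q[0]-70:q[0]+70],None,fx=5,fy=5,interpolation=cv2.INTER_CUBIC))
E
```

```text
open t57.7 pos [481.1  29.6  -2.2] F [ 0.2  0.8 -0.1] gap85.6
 t59.9 pos [460.1 229.8 119. ] F [ 0.6  0.2 -0. ] gap85.1
top head s range [ 0.5  2.7 25.8 48.4 50.3] z [36.9 48.8]
top tip s -123.1 -121.3
side head s range [ 0.2  1.2 38.9 47.9 48.6] z [35.7 63.4]
side tip s -124.1 -123.2
```

View pics/top13c.png

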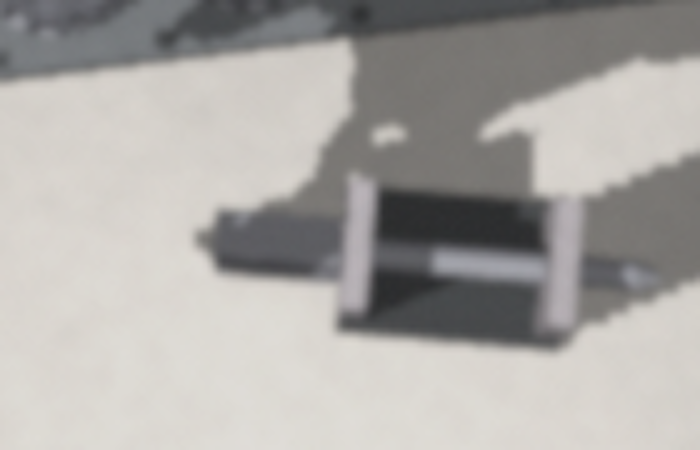

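View pics/side13c.png

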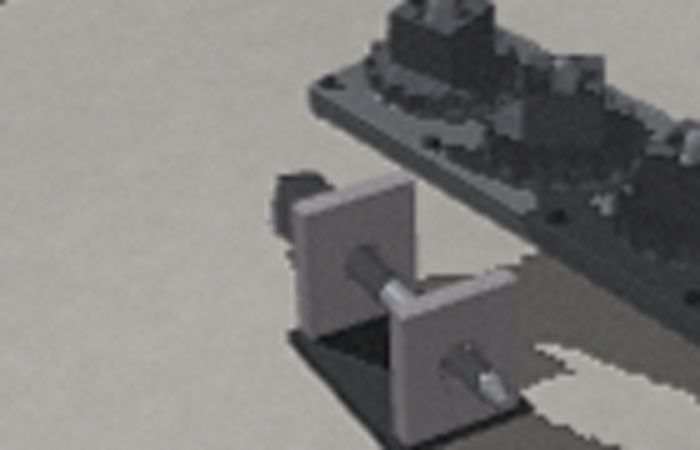

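```bash
python3 - <<'E'
from ins import *
clamp()
def pt(s):return m+s*u
movep([*pt(95),110-TO],down(J['ph']))
movel([*pt(95),30-TO],max_speed=120)
g=movel([*pt(52),30-TO],max_speed=25,guard=8);e=st(f'push {g}');print('s',(e['eef_pos'][:2]-m)@u)
movel([*pt(95),30-TO],max_speed=100)
movel([*pt(110),120-TO],max_speed=150)
movep(T(420,330,170),down(J['ph']));open_gripper();wait(.5);st()
o=look('14')
P=cloud((fixplane(o['top']),o['top'])[1]);fixplane(o['side']);PS=cloud(o['side'])
for k,(x,y,a) in SP.items():
    for n,Q in(('top',P.reshape(-1,3)),('side',PS.reshape(-1,3))):
        r=np.hypot(Q[:,0]-x,Q[:,1]-y);z=Q[(r<17)&(r>8),2];f=Q[(r>25)&(r<30),2]
        print(k,n,'hub top',np.percentile(z[z>30],[50,80]).round(1),'flange',np.median(f).round(1),end='; ')
    print()
for nm,c in o.items():
    Q=cloud(c).reshape(-1,3);w=Q[:,:2]-m;s=w@u;l=w@np.array([.998,-.065])
    k=(abs(l)<9)&(Q[:,2]>25)&(Q[:,2]<55)&(s>0)&(s<80);print(nm,np.percentile(s[k],[1,5,95,99]).round(1))
c=o['side'];cv2.imwrite('pics/s14.png',cv2.resize(c['image'][140:310,190:510],None,fx=2.5,fy=2.5,interpolation=cv2.INTER_CUBIC))
E
```

```text
push True t63.4 pos [484.5  75.3  -1. ] F [-0.3  4.4  1.5] gap-0.1
s 61.940558783268656
 t66.8 pos [420. 330. 139.] F [-0.6  1.  -0.3] gap85.2
1 top hub top [49.4 52.4] flange 25.1; 1 side hub top [49.4 51.3] flange 25.0; 
2 top hub top [48.8 51.9] flange 25.0; 2 side hub top [49.  51.1] flange 24.9; 
3 top hub top [48.7 51.6] flange 24.9; 3 side hub top [49.9 51.9] flange 25.0; 
4 top hub top [49.8 52.2] flange 24.9; 4 side hub top [49.  50.9] flange 24.7; 
top [ 0.6  2.8 48.3 50.3]
side [27.8 30.1 48.3 49.4]
```

View pics/s14.png

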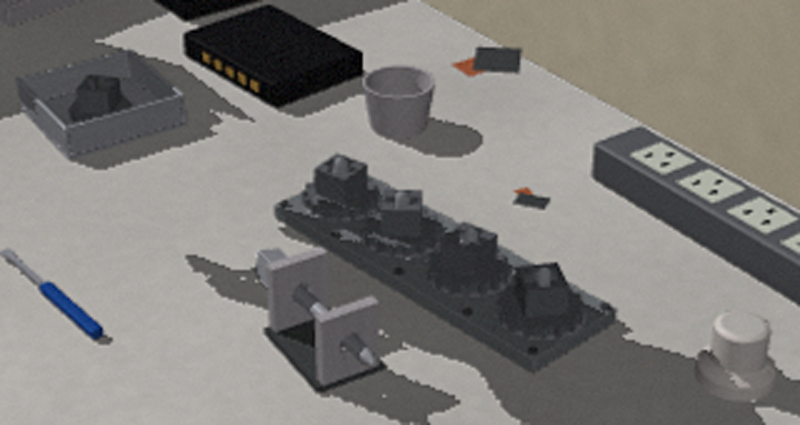

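View pics/top14.png

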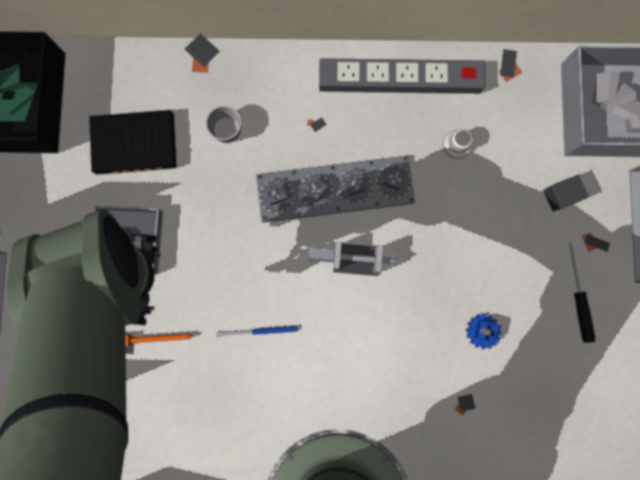

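Flanges read 25 mm on all four spindles, so each is fully down. The axle head is against the plate, the worn sprocket is in the tray and the lamp holder is standing at (458,143). Handing in.

```bash
python3 -c "
from workcell import *
print(finish_job(),read_state()['time'])"
```

```text
the job is handed in; nothing more can be done
the job is handed in; nothing more can be done
```

The feed head is overhauled and handed in at about 67 s of robot time; no verdict was reported.

- **Worn sprocket:** I lifted it off the left spindle (seat4) and set it in the scrap tray.
- **Toothed sprockets:** All four grey ones are on their own spindles, hub up. Each dropped straight down with no need to turn it under pressure. In both cameras the flange tops read 24.7–25.1 mm above the bench, against 25 mm expected when fully seated.
- **Axle:** I slid it in from the left through both plates to a hard stop. After release I nudged the head from behind and it held. The back of the head measures about 49–50 mm from the plate, so the shoulder is against it to within about 1 mm.
- **Other objects:** The lamp holder is still standing, and I did not touch the blue and orange look-alikes. The last pictures show everything at rest with the arm clear.

**One thing disagreed with the description:** the fingertips end about 31 mm short of the stated TCP. Because of this, my first grasp of the worn sprocket closed on the tip of its spindle instead, with about 18 N on the wrist and nothing moved. I measured the offset by touching the bare bench and corrected for it from then on.

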